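Shut the travel case and seat it in its tray pocket

ROBOT

A 6-joint arm with a two-finger parallel gripper is mounted at the origin on the work surface. World frame = base frame: x ahead of the robot, y to its left, z up, the work surface at z = 0. Lengths are in m, angles in rad, forces in N, time in s.
With the tool pointing down it reaches from about 0.3 to 1 m from the base axis. Payload 5.1 kg.
Tool frame: the origin (TCP) lies midway between the tips of the shut fingers; the grasp point (between the pads) lies robot.grip_depth behind it (robot.grip_depth is the distance from the TCP to the grasp point, in m); y points along the fingers, z is the direction in which the jaws open and shut, and the axes are right-handed (so a half turn about y gives the same grasp; the last joint's range is limited). The gripper opens to 95 mm and grips with 3 to 60 N. Pads are 20 mm wide; open, the fingers measure 119 mm over their backs; the gripper's body (75 mm by 180 mm) begins 59 mm behind the grasp point.
Start: joints at [1.243, 0.124, 1.65, -0, 1.367, -0.083], TCP at [0.158, 0.631, 0.215] pointing down, gripper open.
Joint ranges: [-2.61, 2.61], [-1.02, 2.33], [0.03, 2.71], [-1.35, 4.49], [0.32, 2.68], [-2.91, 2.91]. Speed limits (rad/s): [2.57, 2.57, 3.14, 3.14, 3.14, 3.14].

INTERFACE

Orientations are given as a unit quaternion [w, x, y, z].
In Python, from rig import robot gives the robot as it stands.
- The arm moves only by the shell command python3 -m crank 'ROWS' [FORCE]. ROWS is JSON, a list that holds one entry, the list of rows, each a list of 5 numbers: the shift along the world's x, y, z in mm, then the turn about the world's z in rad, then the opening, from 0 (shut) to 1 (fully open). A call has 1 to 12 rows; each row is the pose to reach, as a shift and turn from the pose measured when the call began; what a row does not reach only later rows make up. A row lasts 1/12 s, in which the tool goes at most 41.7 mm and 7.16 degrees, less where a joint would pass 70% of its speed; a pose out of reach is approached as far as the arm can. A call with a gripper value outside its range is refused whole. The fingers move at their own pace and stop on an object; FORCE is the grip in N (left out, the last holds). Time passes only in rows, so rows that repeat a pose let the fingers close. It gives the time, the measured TCP pose, the force and the opening at its end, in the units of the state.
- robot.observe(): the state, without advancing time (a new reading comes with each control period).
- robot.camera(name): name is "side" or "top" or "wrist"; returns the picture (420x560x3 uint8, red, green, blue); there is no depth.
- robot.calibration(name): a dict with "vertical_fov" (degrees; the focal length in pixels is half the picture's height over the tangent of half this angle, whatever the lens; pixels are square), "cx", "cy" (the principal point, pixels), "xyz" and "attitude" of the camera in the world. Camera axes: x right, y down, z forward; pixel columns grow to the right and rows downward; lengths in m; the calibration is good to about 2 mm. A picture is of the moment at which its call begins: read the wrist's pose just before it. calibration takes no time and is no camera call; for the wrist camera it gives the pose at the moment of the call.
- robot.job_done(): hands the job in, once; it reports no verdict.
Trained networks look in the newest picture that a camera, given by its name, has taken for a name from the list of things; names that differ only in an ending like _2 or _b are one class to them, and where a whole thing is asked for, a point or a joint stands for the part that bears it (a point fixed in the world has none). Each returns a list of dicts, best first, with "p" (0 to 1); they miss things now and then, are a little off and sometimes report something else, mostly with a low value. They report only what shows in the picture. A call takes as long as a camera call. They do not tell look-alikes from the thing itself.
- robot.look_for(camera, thing): "rect" ([left, top, right, bottom] in pixels, round what is visible of it).
The state is a dict: "clock": time; "joint_pos": joint angles; "dq": joint speeds; "effort": joint torques, N m; "position": TCP position; "orientation": TCP orientation; "force": force on the tool from outside, world axes, zero at the start; "moment": the same for the moment, N m; "opening": finger opening in m.
Only numpy, scipy, OpenCV 4.12 (cv2) and the standard library are available. Lean on these libraries where they do the work, as an engineer would, in place of code of your own. Each camera call takes 0.05 s, during which the arm holds its last target.

TASK

First shut the lid of the lavender travel case completely. Then slide the case along the white deck, without picking it up, until it drops into the grey-lined pocket and sits fully home there, flat and square with the lid still shut. Leave the egg cup, pacifier and clear cover where they are, and let go of everything.

Things in the scene. Friction and masses are not known exactly. Their poses are not given: they have to be found in the camera images.
- case_center (a point): Centre of the lavender travel case, half-way up the shut case, 20 mm above its underside. The shut case is a box 120 mm long (x) x 96 mm wide (y) x 40 mm high: base 26 mm, lid 14 mm. Loose, 0.25 to 0.43 kg; stands on the white deck on the +y or the -y side of the pocket, up to 0.3 rad askew to it. The dark button on its -x end is only decoration (no latch).
- case: The same case, origin at the centre of its underside, same axes. Its lid is hinged along the short end at +x: the hinge line runs parallel to the case's y axis, 60 mm towards +x from the origin and 26 mm above it.
- case_lid (a joint): Lid angle in rad: 0 fully shut, 1.57 upright, at most 2.1 (leaning back past upright, towards the case's +x). Starts at 1.5 to 1.95. A stiff hinge (0.045 N m) holds the lid where it is left, so push it all the way shut. The lid's outer face lies 14 mm from the hinge line, measured square to that face.
- lid_edge (a point): Middle of the lid's free edge, on its outer face; 120 mm along the lid from the hinge.
- pocket (a point): Centre of the floor of the grey-lined pocket; x, y along its sides, z up. It is 124 mm (x) by 100 mm (y) and 12 mm deep below the white deck, so the case has 2 mm each side when its x axis is parallel to the pocket's x axis. The two ends at x = +-62 mm have 45 degree lead-in slopes 5 mm wide at the top; the other two sides are plain. Does not move.
- tray: Fixed stainless steel tray with a level white deck around the pocket; origin on the dresser top under the pocket's centre, same axes as the pocket. Deck: +-100 mm in x, +-182 mm in y, top 18 mm above the dresser. Tray: -112 to +212 mm in x, +-196 mm in y, floor 4 mm and rim 14 mm above the dresser.
- egg_cup: White ceramic egg cup standing upside down on the deck, on the side of the pocket opposite the case; 50 mm diameter, 52 mm high; origin at the centre of its underside. Leave alone.
- pacifier: Yellow pacifier, 60 mm shield, teat up, 47 mm high, on the tray floor at the pocket's +x side, beyond the deck; origin at the centre of its underside. Leave alone.
- cover: Clear plastic dome cover, 62 mm diameter, 42 mm high, on the tray floor at the pocket's +x side, beyond the deck; origin at the centre of its underside. Leave alone.
Things that resemble listed ones, but are neither listed nor needed, are in the scene too. Of the things that look like the case, the smallest one is meant.

How it is judged:
By the outcome, as a careful person would: the job done as asked, in the order asked, and still so for the second after the job is handed in, with the robot touching nothing.
It also fails if it takes over 72 s, if anything falls off the work surface, if the arm or the gripper's body presses on something with over 40 N, if the wrist force passes 120 N, or if a joint passes its speed limit or range.

## Working session

There is one attempt and no reset: what is moved stays moved. The work goes in short steps, Python scripts to look and compute and a shell command to move; the robot and the scene stay as the last step left them, time stands still between calls to the robot, and variables do not carry over. Pictures are saved under pics/ and viewed, and the job is handed in when it is done.

```bash
ls; mkdir -p pics; python3 - <<'E'
from rig import robot
import cv2
s=robot.observe(); print(s['clock'],s['position'],s['orientation'],s['opening'],robot.grip_depth)
for n in ['side','top','wrist']:
    im=robot.camera(n); cv2.imwrite(f'pics/{n}0.png',im[:,:,::-1]); print(n,robot.calibration(n))
    for t in ['case','case_lid','tray','egg_cup','pacifier','cover']:
        print(t,[( [round(v) for v in d['rect']],round(d['p'],2)) for d in robot.look_for(n,t)][:4])
E
```

```text
pics
0.0 [0.15737641 0.62999927 0.21337869] [-0.70108992  0.70254104 -0.08647678  0.08620191] 0.09505302875576448 0.0188
side {'vertical_fov': 57.671954945076, 'cx': 282.7194585170554, 'cy': 218.17465975483572, 'xyz': array([ 0.14580941, -0.34959685,  0.48552321]), 'attitude': array([-0.44209841,  0.82662277, -0.31086081,  0.15687367])}
case [([122, 183, 204, 237], 0.64), ([203, 148, 278, 197], 0.59), ([205, 161, 291, 277], 0.56), ([321, 216, 353, 242], 0.22)]
case_lid [([204, 146, 277, 187], 0.87), ([124, 181, 206, 226], 0.84)]
tray [([185, 197, 456, 391], 0.87)]
egg_cup [([346, 277, 377, 316], 0.67)]
pacifier [([354, 228, 385, 254], 0.91), ([206, 164, 294, 275], 0.47)]
cover [([321, 214, 354, 242], 0.69)]
top {'vertical_fov': 44.235415704704536, 'cx': 288.6055397774261, 'cy': 204.09780358228357, 'xyz': array([0.50547514, 0.14629181, 1.21140934]), 'attitude': array([-0.00771716,  0.71711305, -0.69676211,  0.01455598])}
case [([137, 218, 226, 302], 0.88), ([244, 189, 307, 266], 0.86), ([133, 118, 197, 191], 0.63)]
case_lid [([138, 215, 222, 304], 0.96), ([133, 114, 200, 190], 0.95), ([244, 187, 296, 217], 0.7), ([379, 208, 402, 224], 0.67)]
tray []
egg_cup [([378, 206, 402, 226], 0.91)]
pacifier [([333, 141, 360, 168], 0.92)]
cover [([301, 143, 328, 170], 0.84)]
wrist {'vertical_fov': 66.25815493032823, 'cx': 278.8466095618377, 'cy': 209.989048146009, 'xyz': array([0.07583739, 0.6497744 , 0.38527852]), 'attitude': array([0.11784167, 0.77932243, 0.60863464, 0.0912895 ])}
case [([154, 344, 208, 375], 0.95)]
case_lid [([149, 359, 202, 376], 0.74)]
tray []
egg_cup []
pacifier []
cover []
```

View pics/side0.png

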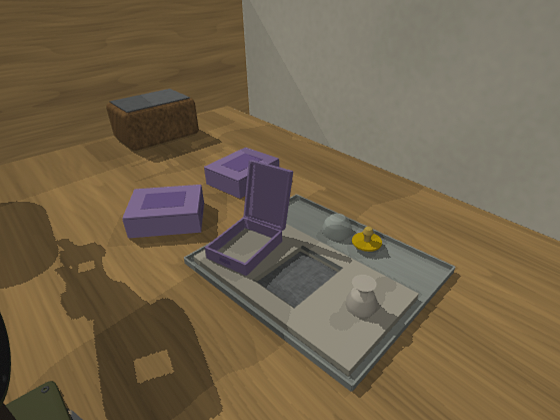

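View pics/top0.png

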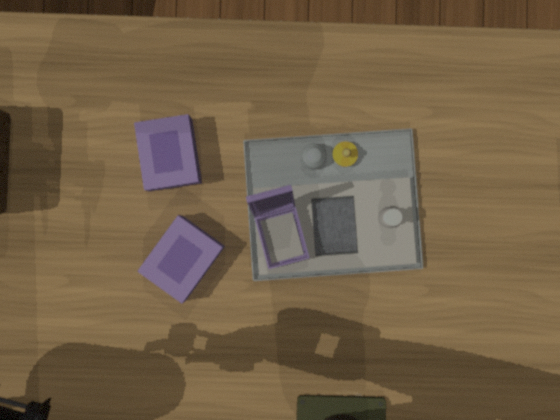

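View pics/wrist0.png

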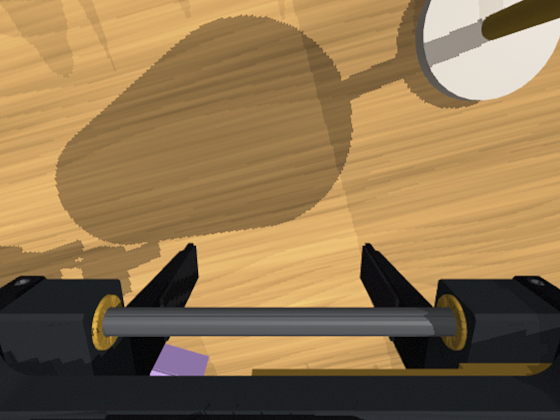

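Three lavender boxes show up in the top view: (166,152) and (180,258), both shut, both off the tray, and (281,228), open on the white deck beside the pocket. The open one on the deck fits the description and looks the smallest. I'll confirm with a crop.

```bash
python3 - <<'E'
import cv2
im=cv2.imread('pics/top0.png')
c=im[120:290,235:430]; cv2.imwrite('pics/topcrop.png',cv2.resize(c,None,fx=4,fy=3.5*4/3.5,interpolation=cv2.INTER_CUBIC)[:600] if 0 else cv2.resize(im[170:290,240:430],None,fx=4,fy=4,interpolation=cv2.INTER_CUBIC))
im=cv2.imread('pics/side0.png')
cv2.imwrite('pics/sidecrop.png',cv2.resize(im[150:320,190:400],None,fx=3.5,fy=3.5,interpolation=cv2.INTER_CUBIC))
E
```

```text
(no output)
```

View pics/topcrop.png

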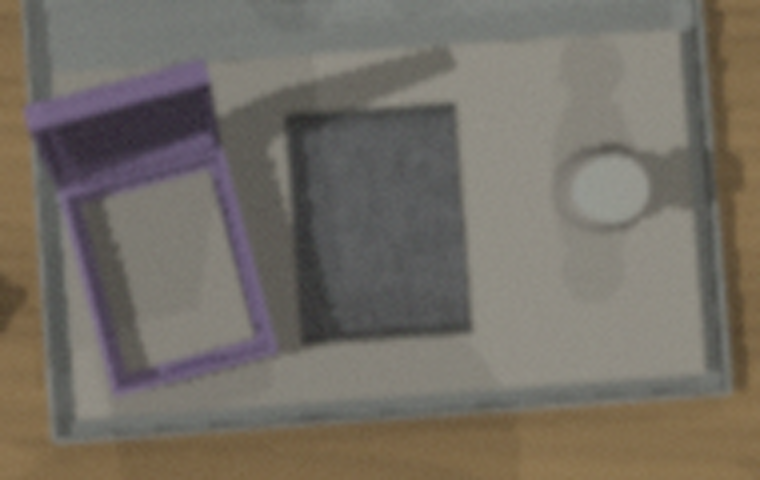

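View pics/sidecrop.png

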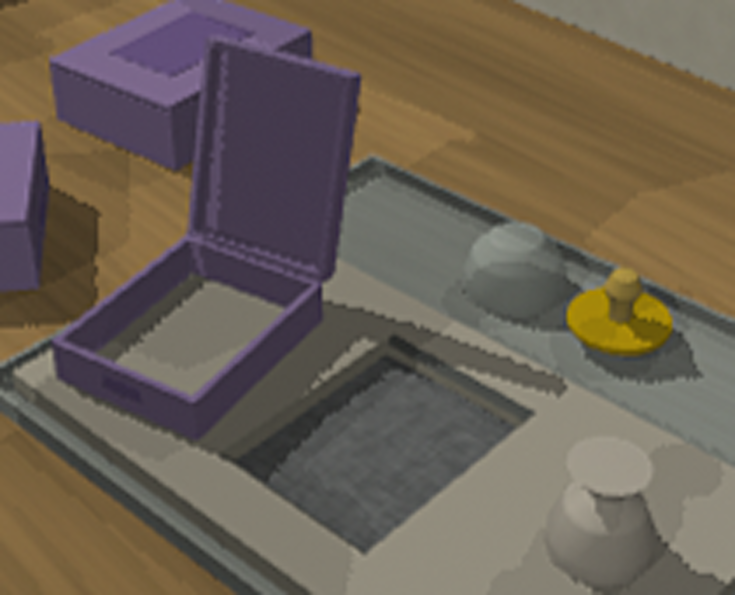

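The crops confirm it: the open case on the deck, (60..277, 65..390) in the crop, has its hinge on the far (+x) side, and the other two boxes are bigger. Next I'll back-project the corners.

```bash
cat > h.py <<'E'
from rig import robot
import numpy as np, cv2
from scipy.spatial.transform import Rotation as R
from scipy.optimize import least_squares
def cam(n):
    c=robot.calibration(n); q=c['attitude']; f=210/np.tan(np.radians(c['vertical_fov']/2))
    return dict(f=f,cx=c['cx'],cy=c['cy'],t=np.array(c['xyz']),R=R.from_quat([q[1],q[2],q[3],q[0]]).as_matrix())
def bp(c,uv,z):
    uv=np.atleast_2d(uv).astype(float)
    d=np.c_[(uv[:,0]-c['cx'])/c['f'],(uv[:,1]-c['cy'])/c['f'],np.ones(len(uv))]@c['R'].T
    return c['t']+d*((z-c['t'][2])/d[:,2])[:,None]
def pj(c,P):
    p=(np.atleast_2d(P)-c['t'])@c['R']; return np.c_[c['cx']+c['f']*p[:,0]/p[:,2],c['cy']+c['f']*p[:,1]/p[:,2]]
def fit(cs,pts,p0):  # cs list of cams; pts (cam idx, uv, local xyz)
    def w(p,l): 
        a=p[2]; l=np.array(l,float); return np.array([p[0]+np.cos(a)*l[0]-np.sin(a)*l[1],p[1]+np.sin(a)*l[0]+np.cos(a)*l[1],l[2]])
    r=lambda p: np.concatenate([(pj(cs[i],w(p,l))[0]-uv) for i,uv,l in pts])
    s=least_squares(r,p0,loss='soft_l1'); return s.x,r(s.x).reshape(-1,2)
E
python3 - <<'E'
from h import *
np.set_printoptions(precision=4,suppress=True)
T=cam('top');S=cam('side')
tc=lambda u,v:np.array([240+(u+.5)/4-.5,170+(v+.5)/4-.5])
sc=lambda u,v:np.array([190+(u+.5)/3.5-.5,150+(v+.5)/3.5-.5])
pk=[tc(287,115),tc(455,104),tc(470,331),tc(300,343)]
P=bp(T,pk,.018);print('pocket top',P)
b=bp(T,[tc(115,390),tc(277,350),tc(222,150),tc(60,192)],.044);print('case',b)
tr=bp(T,[(246,141),(412,131),(422,268),(254,279)],.014);print('tray',tr)
for Q in(P,b,tr): print([np.linalg.norm(Q[i]-Q[(i+1)%4]) for i in range(4)],Q.mean(0))
# side: pocket corners near-left, far, right, bottom
pts=[(0,pk[0],(.067,.05,.018)),(0,pk[1],(.067,-.05,.018)),(0,pk[2],(-.067,-.05,.018)),(0,pk[3],(-.067,.05,.018)),
(1,sc(235,460),(-.067,.05,.018)),(1,sc(391,335),(.067,.05,.018)),(1,sc(534,412),(.067,-.05,.018)),(1,sc(363,552),(-.067,-.05,.018)),
(0,np.array((246,141)),(.212,.196,.014)),(0,np.array((412,131)),(.212,-.196,.014)),(0,np.array((422,268)),(-.112,-.196,.014)),(0,np.array((254,279)),(-.112,.196,.014))]
x,r=fit([T,S],pts,[.4,.05,0]);print('pocket pose',x);print(r)
pts=[(0,tc(115,390),(-.06,.048,.044)),(0,tc(277,350),(-.06,-.048,.044)),
(1,sc(56,342),(-.06,.048,.044)),(1,sc(193,403),(-.06,-.048,.044)),(1,sc(322,287),(.06,-.048,.044)),(1,sc(196,438),(-.06,-.048,.018)),(1,sc(60,378),(-.06,.048,.018))]
x,r=fit([T,S],pts,[.4,.15,0.2]);print('case pose',x);print(r)
# lid edge: top corners in side
E
```

```text
pocket top [[ 0.558   0.083   0.018 ]
 [ 0.5672 -0.014   0.018 ]
 [ 0.4364 -0.0259  0.018 ]
 [ 0.4268  0.072   0.018 ]]
case [[0.3992 0.177  0.044 ]
 [0.4242 0.0864 0.044 ]
 [0.536  0.1206 0.044 ]
 [0.5097 0.2113 0.044 ]]
tray [[ 0.6873  0.2385  0.014 ]
 [ 0.7224 -0.1478  0.014 ]
 [ 0.4043 -0.1778  0.014 ]
 [ 0.3683  0.2101  0.014 ]]
[np.float64(0.0974991256252965), np.float64(0.1313158736197936), np.float64(0.09836070596354783), np.float64(0.13168898918195446)] [0.4971 0.0288 0.018 ]
[np.float64(0.09394103653475021), np.float64(0.11690860895848669), np.float64(0.09447099144398735), np.float64(0.11566490899151531)] [0.4673 0.1488 0.044 ]
[np.float64(0.3879312832812477), np.float64(0.3194650622911245), np.float64(0.38954072486544455), np.float64(0.3202391262790303)] [0.5456 0.0307 0.014 ]
pocket pose [0.4967 0.0271 0.0938]
[[-0.0617 -0.3332]
 [ 1.0157 -0.3753]
 [ 1.2749  0.7733]
 [ 0.5531  0.6341]
 [-5.1797 -2.2588]
 [ 0.3321 -0.7661]
 [ 0.4116  0.1196]
 [-0.2728  0.4776]
 [-1.5318 -0.9897]
 [ 0.166  -1.6133]
 [ 0.3034  0.3203]
 [-0.7504  0.5871]]
case pose [0.468  0.1468 0.2722]
[[ 0.012   0.8464]
 [ 0.8695  0.5003]
 [-0.9353 -1.1957]
 [ 0.1791 -0.3862]
 [ 1.1531 -1.0777]
 [ 0.3491  0.628 ]
 [-0.3108 -0.7793]]
```

```bash
python3 - <<'E'
from h import *
T=cam('top');S=cam('side')
c=np.array([.468,.147]);a=.275
def w(l): return np.array([c[0]+np.cos(a)*l[0]-np.sin(a)*l[1],c[1]+np.sin(a)*l[0]+np.cos(a)*l[1],l[2]+.018])
for th in (1.5,1.6,1.7,1.8,1.95):
    e=(.060-.12*np.cos(th)+.014*np.sin(th),.026+.12*np.sin(th)+.014*np.cos(th))
    o=[]
    for y in(.048,-.048):
        P=w((e[0],y,e[1])); s=pj(S,P)[0];t=pj(T,P)[0]; o+=[(s-[190,150])*3.5,(t-[240,170])*4]
    print(th,e,np.round(o).tolist(), w((e[0],0,e[1])).round(3))
s=robot.observe();print(s['position'],s['clock'])
E
```

```text
1.5 (np.float64(0.06547646561233242), np.float64(0.14668971921583437)) [[181.0, 44.0], [46.0, 173.0], [327.0, 87.0], [230.0, 127.0]] [0.531 0.165 0.165]
1.6 (np.float64(0.07749797311873573), np.float64(0.14554003905276255)) [[195.0, 38.0], [41.0, 150.0], [339.0, 80.0], [224.0, 104.0]] [0.543 0.168 0.164]
1.7 (np.float64(0.0893446466617975), np.float64(0.14319595433415888)) [[208.0, 34.0], [35.0, 127.0], [352.0, 75.0], [219.0, 81.0]] [0.554 0.171 0.161]
1.8 (np.float64(0.10089811819546518), np.float64(0.1396808863796802)) [[221.0, 32.0], [30.0, 106.0], [363.0, 72.0], [213.0, 60.0]] [0.565 0.174 0.158]
1.95 (np.float64(0.1174271357722086), np.float64(0.1322926341615463)) [[239.0, 33.0], [24.0, 75.0], [379.0, 73.0], [205.0, 30.0]] [0.581 0.179 0.15 ]
[0.15753876 0.63061436 0.21467715] 1.05
```

```bash
python3 -m crank '[[[40,-37,5,0.1,0],[80,-75,5,0.2,0],[120,-112,5,0.3,0],[160,-149,5,0.4,0],[200,-186,5,0.5,0],[240,-223,5,0.52,0],[280,-260,5,0.52,0],[320,-298,5,0.52,0],[360,-335,5,0.52,0],[400,-372,5,0.52,0],[440,-409,5,0.52,0],[475,-440,5,0.52,0]]]' 20
```

```text
clock: 2.05
position: [0.525, 0.2888, 0.22]
orientation: [0.701, -0.7, -0.097, 0.097]
force: [0.1, 0.4, -0.3]
opening: 0.0206
```

```bash
python3 -m crank '[[[30,-28,0,0,0],[60,-56,0,0,0],[90,-85,0,0,0],[106,-99,0,0,0],[106,-99,-10,0,0],[106,-99,-40,0,0],[106,-99,-70,0,0],[106,-99,-95,0,0],[106,-99,-95,0,0],[106,-99,-95,0,0]]]'
python3 - <<'E'
from h import *
for n in('side','top'): cv2.imwrite(f'pics/{n}1.png',robot.camera(n)[:,:,::-1])
E
```

```text
clock: 2.88
position: [0.6291, 0.1901, 0.1229]
orientation: [0.7, -0.7, -0.096, 0.099]
force: [-0.5, 1.0, 0.6]
opening: 0.0009
```

View pics/side1.png

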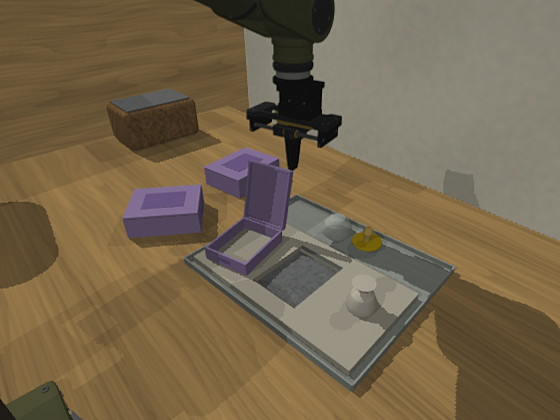

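The fingertip is behind the lid at about (293,168) in the side view, in line with the case's centre. I'll sweep the lid over in an arc.

```bash
python3 -m crank '[[[-30,-8,6,0,0],[-50,-14,10,0,0],[-65,-18,12,0,0],[-80,-22,12,0,0],[-95,-27,12,0,0],[-112,-31,10,0,0],[-125,-35,5,0,0],[-137,-38,0,0,0],[-148,-41,-8,0,0],[-157,-44,-17,0,0],[-165,-46,-28,0,0],[-172,-48,-39,0,0]]]'
python3 - <<'E'
from h import *
for n in('side','top'): cv2.imwrite(f'pics/{n}2.png',robot.camera(n)[:,:,::-1])
E
```

```text
clock: 3.98
position: [0.4614, 0.143, 0.0908]
orientation: [0.701, -0.7, -0.101, 0.094]
force: [0.3, -1.0, -0.2]
opening: 0.0004
```

View pics/side2.png

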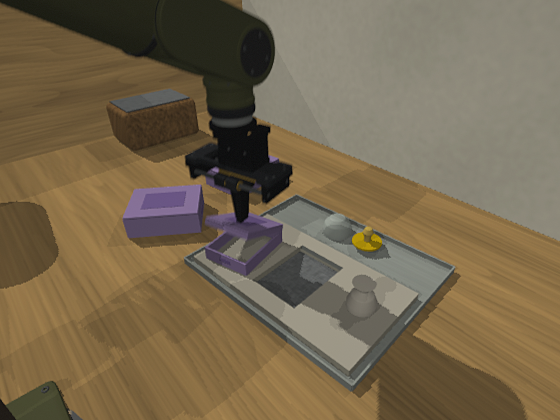

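The lid is down to roughly 0.4 rad and the finger is on its outer face at (240,220). I'll press it shut.

```bash
python3 -m crank '[[[-5,-2,-8,0,0],[-8,-3,-16,0,0],[-10,-3,-24,0,0],[-10,-3,-29,0,0],[-10,-3,-32,0,0],[-10,-3,-34,0,0],[-10,-3,-34,0,0]]]'
```

```text
clock: 4.67
position: [0.4482, 0.1393, 0.0577]
orientation: [-0.7, 0.7, 0.096, -0.099]
force: [-18.0, -3.7, 31.5]
opening: 0.0002
```

```bash
python3 -m crank '[[[3,1,5,0,0],[3,1,40,0,0],[-10,0,80,0,0],[-50,0,110,0,0],[-90,0,110,0,0],[-130,0,110,0,0],[-130,0,110,0,0]]]'
python3 - <<'E'
from h import *
for n in('side','top'):
    im=robot.camera(n)[:,:,::-1]
    cv2.imwrite(f'pics/{n}3.png',im)
    c=im[170:290,240:430] if n=='top' else im[150:320,190:400]
    cv2.imwrite(f'pics/{n}3c.png',cv2.resize(c,None,fx=4 if n=='top' else 3.5,fy=4 if n=='top' else 3.5,interpolation=cv2.INTER_CUBIC))
E
```

```text
clock: 5.25
position: [0.3142, 0.1394, 0.1677]
orientation: [0.701, -0.7, -0.097, 0.098]
force: [1.2, 0.1, -0.9]
opening: 0.0006
```

View pics/side3c.png

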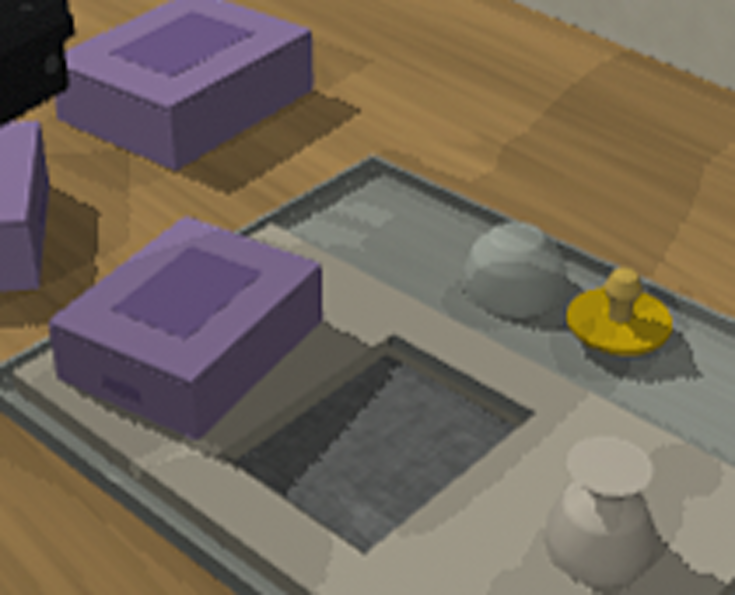

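View pics/top3c.png

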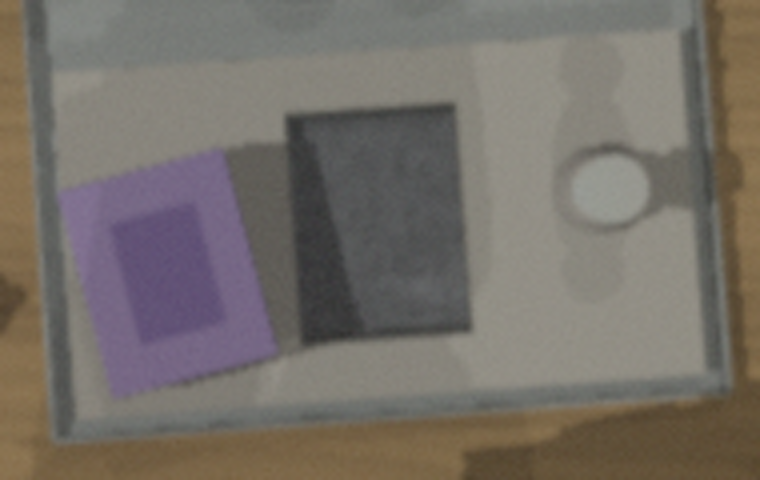

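The lid is fully shut and the case hasn't moved. Its top corners are at (115,398), (278,355), (220,149) and (60,190) in the top crop. I'll refine both poses.

```bash
python3 - <<'E'
from h import *
np.set_printoptions(precision=4,suppress=True)
T=cam('top');S=cam('side')
tc=lambda u,v:np.array([240+(u+.5)/4-.5,170+(v+.5)/4-.5])
sc=lambda u,v:np.array([190+(u+.5)/3.5-.5,150+(v+.5)/3.5-.5])
L={'a':(-.06,.048),'b':(-.06,-.048),'c':(.06,-.048),'d':(.06,.048)}
pts=[(0,tc(115,398),L['a']+(.058,)),(0,tc(278,355),L['b']+(.058,)),(0,tc(221,149),L['c']+(.058,)),(0,tc(59,190),L['d']+(.058,)),
(1,sc(52,325),L['a']+(.058,)),(1,sc(192,381),L['b']+(.058,)),(1,sc(322,264),L['c']+(.058,)),(1,sc(190,219),L['d']+(.058,)),
(1,sc(196,438),L['b']+(.018,)),(1,sc(60,378),L['a']+(.018,))]
x,r=fit([T,S],pts,[.468,.147,.27]);print('case',x);print(r)
x2,r=fit([T],pts[:4],x);print('top only',x2,abs(r).max())
pk=[(0,tc(287,115),(.067,.05,.018)),(0,tc(455,104),(.067,-.05,.018)),(0,tc(470,331),(-.067,-.05,.018)),(0,tc(301,343),(-.067,.05,.018))]
y2,r=fit([T],pk,[.497,.028,.09]);print('pocket top',y2,r)
a=y2[2];d=x2[:2]-y2[:2];print('rel',d[0]*np.cos(a)+d[1]*np.sin(a),-d[0]*np.sin(a)+d[1]*np.cos(a),x2[2]-a)
print(x2[:2]-.06*np.array([np.cos(x2[2]),np.sin(x2[2])]))
E
```

```text
case [0.4669 0.1473 0.2873]
[[ 0.073   0.1307]
 [ 1.0226 -0.2244]
 [ 1.4672 -0.7986]
 [ 0.3675 -0.0528]
 [-1.333  -1.8013]
 [-0.1149 -0.1413]
 [ 0.2716 -0.5271]
 [-0.9777 -1.5957]
 [ 0.3419  0.7205]
 [-0.8479 -0.2843]]
top only [0.4664 0.1489 0.2893] 0.6817616358889609
pocket top [0.4971 0.0286 0.0924] [[-0.6585 -0.5405]
 [ 0.4236 -0.5224]
 [ 0.6001  0.6311]
 [-0.3766  0.4313]]
rel -0.019500695367092924 0.12259668703934057 0.19686421613508426
[0.4089 0.1318]
```

```bash
python3 -m crank '[[[10,-2,-20,-0.1,0.6],[30,-4,-50,-0.18,0.6],[36,-5,-85,-0.18,0.6],[36,-5,-115,-0.18,0.6],[36,-5,-136,-0.18,0.6],[36,-5,-136,-0.18,0.6],[36,-5,-136,-0.18,0.6],[36,-5,-136,-0.18,0.6]]]'
```

```text
clock: 6.02
position: [0.3551, 0.1347, 0.0329]
orientation: [0.706, -0.706, -0.035, 0.034]
force: [1.0, 0.6, 0.2]
opening: 0.0484
```

```bash
python3 -m crank '[[[10,1,0,0,0.6],[18,1.5,0,0,0.6],[24,2,0,0,0.6],[29,2.5,0,0,0.6],[34,3,0,0,0.6],[39,3.5,0,0,0.6],[44,4,0,0,0.6],[49,4,0,0,0.6],[54,4.5,0,0,0.6],[58,5,0,0,0.6],[61,5,0,0,0.6],[61,5,0,0,0.6]]]'
cat > m.py <<'E'
import sys
from h import *
k=sys.argv[1]
for n in('side','top'):
    im=robot.camera(n)[:,:,::-1]
    c=im[170:290,240:430] if n=='top' else im[150:320,190:400]
    f=4 if n=='top' else 3.5
    cv2.imwrite(f'pics/{n}{k}c.png',cv2.resize(c,None,fx=f,fy=f,interpolation=cv2.INTER_CUBIC))
E
python3 m.py 4
```

```text
clock: 7.02
position: [0.417, 0.1396, 0.0329]
orientation: [0.706, -0.706, -0.035, 0.034]
force: [-0.9, 0.2, 0.6]
opening: 0.0572
```

View pics/side4c.png

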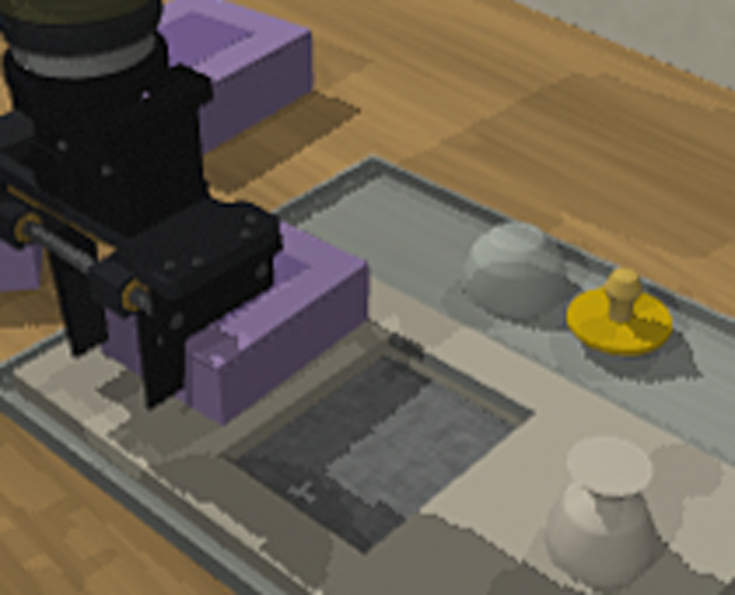

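View pics/top4c.png

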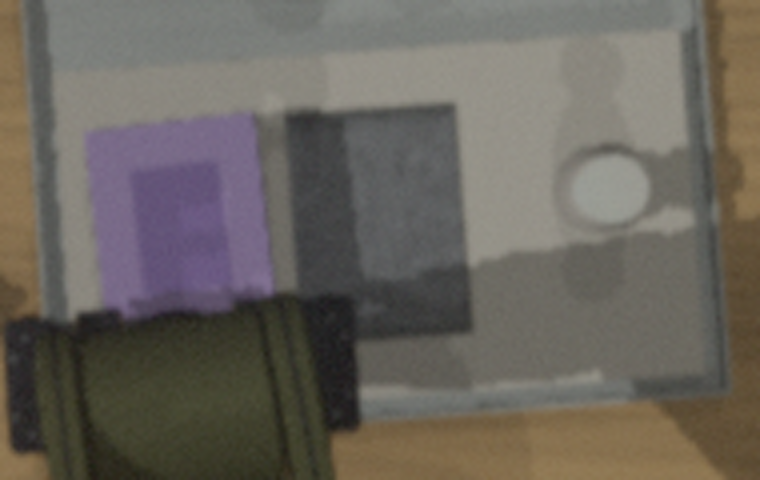

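The case is now square with the pocket. Its far corners are at (87,130) and (253,113) in the top crop.

```bash
python3 - <<'E'
from h import *
T=cam('top');S=cam('side')
tc=lambda u,v:np.array([240+(u+.5)/4-.5,170+(v+.5)/4-.5])
sc=lambda u,v:np.array([190+(u+.5)/3.5-.5,150+(v+.5)/3.5-.5])
P=bp(T,[tc(87,130),tc(253,113)],.058); P2=bp(S,[sc(369,267),sc(227,392)],.058)
a=.0924;c=np.array([.4971,.0286])
for p in list(P)+list(P2):
    d=p[:2]-c; print(p.round(4),(d[0]*np.cos(a)+d[1]*np.sin(a)).round(4),(-d[0]*np.sin(a)+d[1]*np.cos(a)).round(4))
E
```

```text
[0.5446 0.1966 0.058 ] 0.0628 0.1629
[0.5568 0.1042 0.058 ] 0.0664 0.0697
[0.554  0.0976 0.058 ] 0.063 0.0634
[0.4308 0.0656 0.058 ] -0.0626 0.0429
```

```bash
python3 -m crank '[[[-10,-1,0,0,0.6],[-25,-2,10,0,0.6],[-40,-2,50,0,0.8],[-40,30,90,0,0.8],[-30,65,120,0,0.8],[-20,100,120,0,0.8],[-10,130,120,0,0.8],[-10,150,120,0,0.8],[-10,150,120,0,0.8]]]'
python3 m.py 5; python3 -c "
from rig import robot; print(robot.observe()['joint_pos'])"
```

```text
clock: 7.87
position: [0.4066, 0.2925, 0.1538]
orientation: [0.707, -0.706, -0.037, 0.034]
force: [-0.0, -0.5, 0.1]
opening: 0.0761
[ 5.12588874e-01 -1.70613624e-01  2.04590720e+00 -1.44287542e-03
  1.26527861e+00 -1.15630941e+00]
```

View pics/side5c.png

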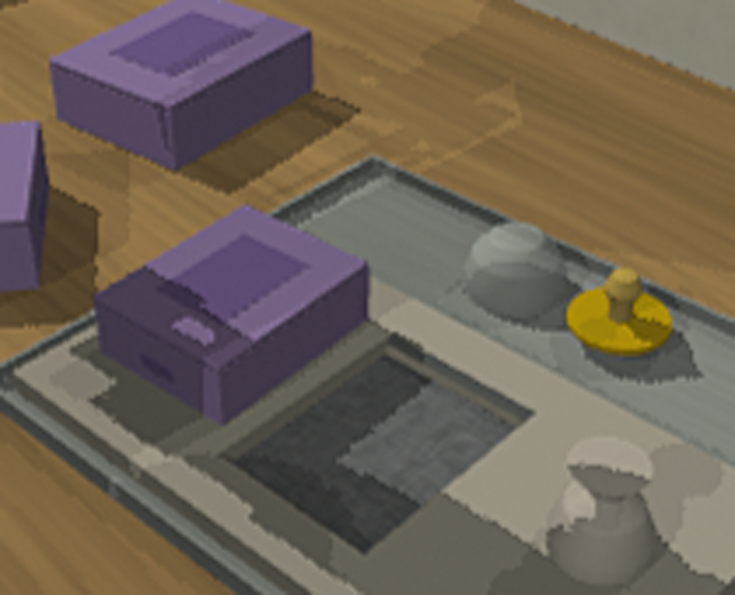

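View pics/top5c.png

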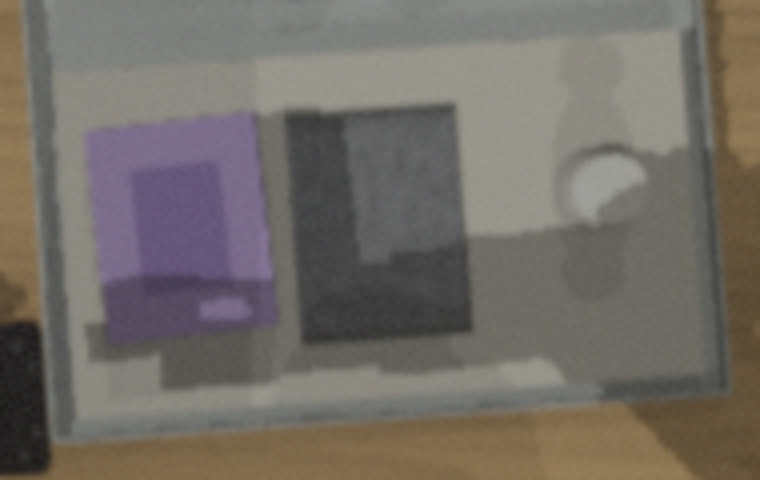

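```bash
python3 - <<'E'
from h import *
T=cam('top')
tc=lambda u,v:np.array([240+(u+.5)/4-.5,170+(v+.5)/4-.5])
pts=[(0,tc(107,343),(-.06,.048,.058)),(0,tc(277,324),(-.06,-.048,.058)),(0,tc(253,112),(.06,-.048,.058)),(0,tc(87,130),(.06,.048,.058))]
x,r=fit([T],pts,[.497,.13,.1]);a=.0924;d=x[:2]-[.4971,.0286]
print(x,r,'rel',d[0]*np.cos(a)+d[1]*np.sin(a),-d[0]*np.sin(a)+d[1]*np.cos(a),x[2]-a)
l=lambda X,Y:print(X,Y,.4971+X*np.cos(a)-Y*np.sin(a),.0286+X*np.sin(a)+Y*np.cos(a))
for Y in(.205,.175,.125,.08,.06): l(0.002,Y)
E
```

```text
[0.49200672 0.14257723 0.13482992] [[-0.10825554  0.14054559]
 [ 0.2597244   0.28151626]
 [ 0.50429905 -0.22948619]
 [-0.73584268 -0.19449373]] rel 0.005444966874098086 0.11396096630836132 0.042429917532067804
0.002 0.205 0.4801764105171611 0.23291003920271844
0.002 0.175 0.4829444677555351 0.2030380145119633
0.002 0.125 0.4875578964861585 0.15325130669403805
0.002 0.08 0.49170998234371954 0.10844326965790534
0.002 0.06 0.49355535383596894 0.08852858653073523
```

The camera puts the case about 4 to 5 mm too far towards +x and 0.04 rad askew. A small nudge from the +x end should centre and square it before the main push.

```bash
python3 -m crank '[[[31,-23,0,0,0.6],[62,-46,0,0,0.6],[93,-69,0,0,0.6],[124,-92,0,0,0.6],[155,-115,0,0,0.6],[184,-139,0,0,0.6],[184,-139,0,0,0.6],[184,-139,-40,0,0.6],[184,-139,-80,0,0.6],[184,-139,-110,0,0.6],[184,-139,-119,0,0.6],[184,-139,-119,0,0.6]]]'
```

```text
clock: 8.97
position: [0.5861, 0.1491, 0.0301]
orientation: [-0.706, 0.707, 0.032, -0.037]
force: [-0.2, -0.2, 0.5]
opening: 0.0571
```

```bash
python3 -m crank '[[[-6,0,0,0,0.6],[-12,0,0,0,0.6],[-16,0,0,0,0.6],[-20,0,0,0,0.6],[-23,0,0,0,0.6],[-26,0,0,0,0.6],[-29,0,0,0,0.6],[-32,0,0,0,0.6],[-32,0,0,0,0.6],[-32,0,0,0,0.6]]]'
python3 -m crank '[[[8,1,0,0,0.6],[20,2,5,0,0.6],[30,3,30,0,0.7],[30,3,65,0,0.7],[15,40,100,-0.12,0.8],[0,75,120,-0.24,0.8],[0,110,120,-0.36,0.8],[0,140,120,-0.48,0.8],[0,150,120,-0.6,0.8],[0,150,120,-0.72,0.8],[0,150,120,-0.84,0.8],[0,150,120,-0.96,0.8]]]'
python3 m.py 6
```

```text
clock: 9.8
position: [0.5547, 0.1493, 0.0307]
orientation: [-0.706, 0.707, 0.033, -0.036]
force: [2.2, -0.3, 2.6]
opening: 0.0568
clock: 10.8
position: [0.5536, 0.2998, 0.149]
orientation: [-0.641, 0.642, -0.3, 0.294]
force: [0.0, -0.2, 0.5]
opening: 0.0756
```

View pics/side6c.png

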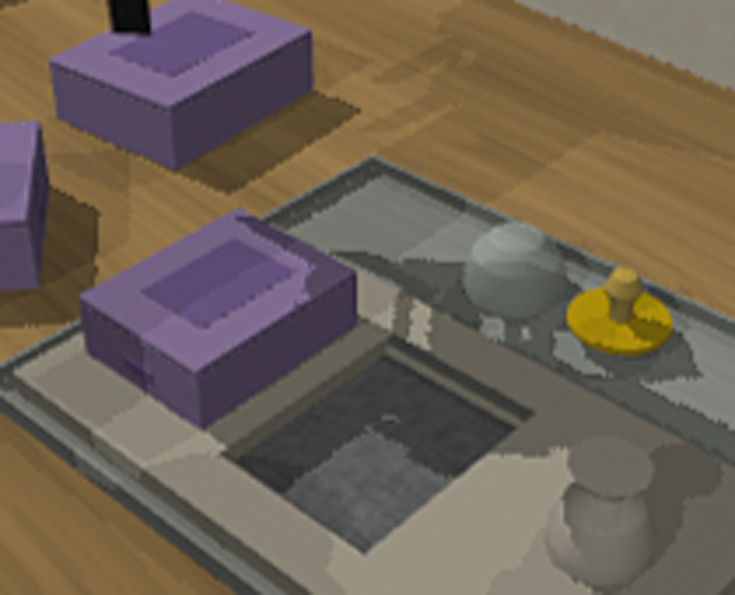

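View pics/top6c.png

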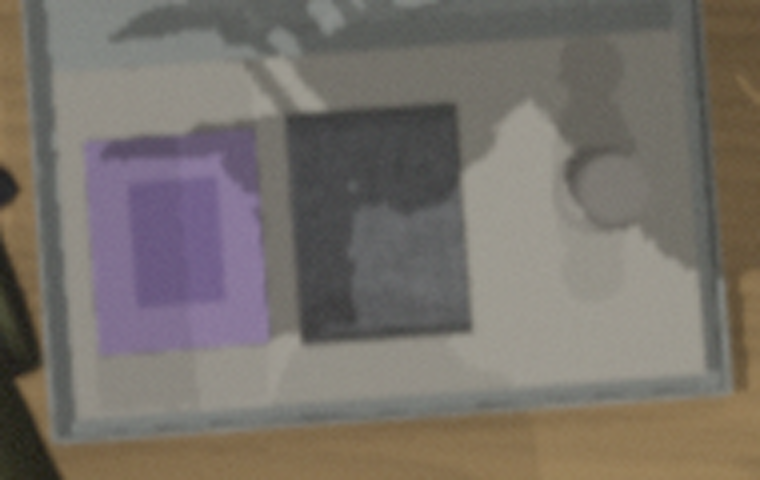

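The corners now read (85,143), (257,128), (268,342) and (99,355).

```bash
cat > c.py <<'E'
import sys,json
from h import *
T=cam('top');S=cam('side')
tc=lambda u,v:np.array([240+(u+.5)/4-.5,170+(v+.5)/4-.5])
sc=lambda u,v:np.array([190+(u+.5)/3.5-.5,150+(v+.5)/3.5-.5])
L=[(-.06,.048),(-.06,-.048),(.06,-.048),(.06,.048)]
# args: z top, corners a,b,c,d top ; optional side
z=float(sys.argv[1]);A=json.loads(sys.argv[2]);B=json.loads(sys.argv[3]) if len(sys.argv)>3 else []
a=.0924
for nm,C,im,f in(('top',T,A,tc),('side',S,B,sc)):
    if not im: continue
    pts=[(0,f(*p),l+(z,)) for p,l in zip(im,L) if p]
    x,r=fit([C],pts,[.497,.1,.1]);d=x[:2]-[.4971,.0286]
    print(nm,x.round(4),'maxres',abs(r).max().round(2),'rel mm',(1e3*(d[0]*np.cos(a)+d[1]*np.sin(a))).round(1),(1e3*(-d[0]*np.sin(a)+d[1]*np.cos(a))).round(1),(x[2]-a).round(3))
pk=[sc(235,460),sc(363,552),sc(534,412),sc(391,335)]
x,r=fit([S],[(0,p,(l[0]*67/60,l[1]*50/48,.018)) for p,l in zip(pk,L)],[.497,.03,.1]);
if B: print('pocket side',x.round(4),abs(r).max())
E
python3 c.py .058 '[[99,355],[268,342],[257,128],[85,143]]' '[[81,297],[201,371],[357,271],[238,210]]'
python3 -c "
from rig import robot; print(robot.observe()['joint_pos'])"
```

```text
top [0.4838 0.1443 0.0964] maxres 0.71 rel mm -2.6 116.5 0.004
side [0.4836 0.1404 0.1154] maxres 0.76 rel mm -3.1 112.6 0.023
pocket side [0.4963 0.026  0.1091] 4.9471863674998815
[ 0.40826412  0.13129946  1.75478269  0.00476664  1.26162846 -0.30196944]
```

```bash
python3 -m crank '[[[-25,-10,0,-0.12,0.8],[-50,-30,0,-0.24,0.8],[-70,-50,0,-0.36,0.8],[-78,-67,0,-0.48,0.8],[-78,-67,-20,-0.6,0.8],[-78,-67,-50,-0.616,0.8],[-78,-67,-80,-0.616,0.8],[-78,-67,-110,-0.616,0.8],[-78,-67,-119,-0.616,0.8],[-78,-67,-119,-0.616,0.8],[-78,-67,-119,-0.616,0.8]]]'; python3 m.py 7
```

```text
clock: 11.82
position: [0.4758, 0.2324, 0.0302]
orientation: [-0.523, 0.523, -0.479, 0.473]
force: [0.1, -0.3, 0.5]
opening: 0.0763
```

View pics/side7c.png

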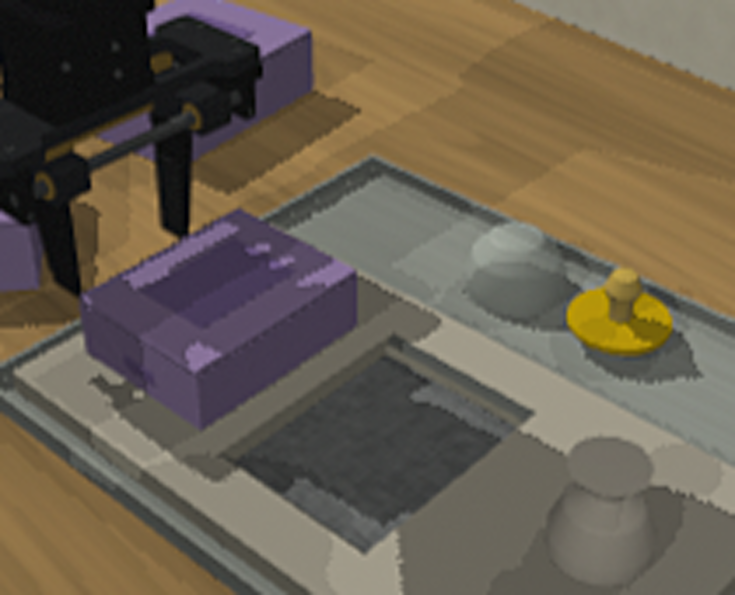

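The fingers straddle the middle of the case's +y face, at (75,290) and (180,235), with a clear gap. I'll start the push.

```bash
python3 -m crank '[[[1,-13,0,0,0.8],[2,-25,0,0,0.8],[3,-31,0,0,0.8],[3.5,-37,0,0,0.8],[4,-43,0,0,0.8],[4.5,-49,0,0,0.8],[5,-55,0,0,0.8],[5.5,-60,0,0,0.8],[6,-65,0,0,0.8],[6.5,-70,0,0,0.8],[7,-75,0,0,0.8],[7.5,-80,0,0,0.8]]]'; python3 m.py 8
```

```text
clock: 12.92
position: [0.4849, 0.1527, 0.0321]
orientation: [0.524, -0.522, 0.478, -0.474]
force: [1.0, 4.1, 3.6]
opening: 0.0759
```

View pics/side8c.png

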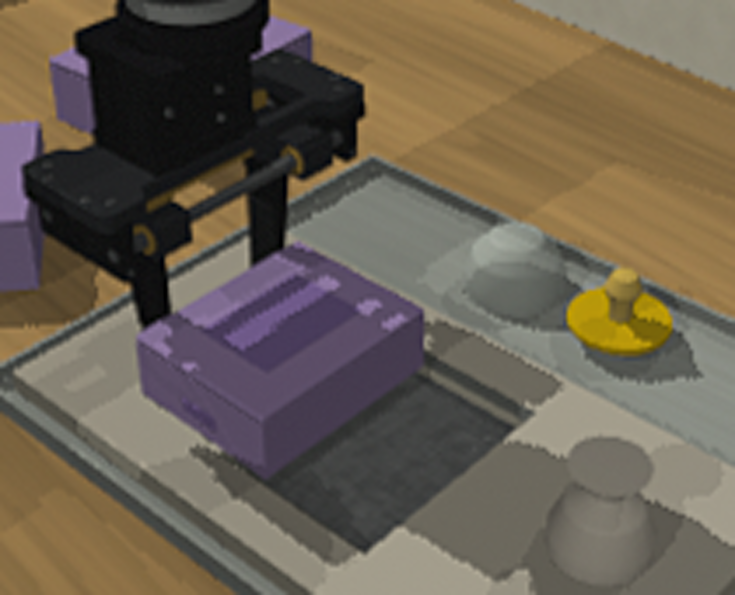

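View pics/top8c.png

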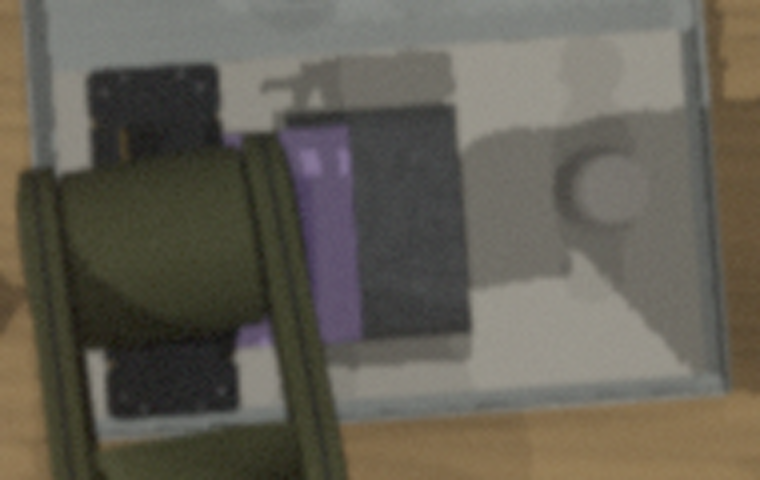

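The case is square and over the pocket's near edge. I'll keep pushing.

```bash
python3 -m crank '[[[0.5,-5,0,0,0.8],[1,-10,0,0,0.8],[1.5,-15,0,0,0.8],[2,-20,0,0,0.8],[2.5,-25,0,0,0.8],[3,-30,0,0,0.8],[3,-35,0,0,0.8],[3.5,-40,0,0,0.8],[4,-44,0,0,0.8],[4,-48,0,0,0.8],[4.5,-51,0,0,0.8],[4.5,-54,0,0,0.8]]]'; python3 m.py 9
```

```text
clock: 14.02
position: [0.4892, 0.0974, 0.0316]
orientation: [0.523, -0.522, 0.478, -0.474]
force: [1.2, 2.4, 0.9]
opening: 0.076
```

View pics/side9c.png

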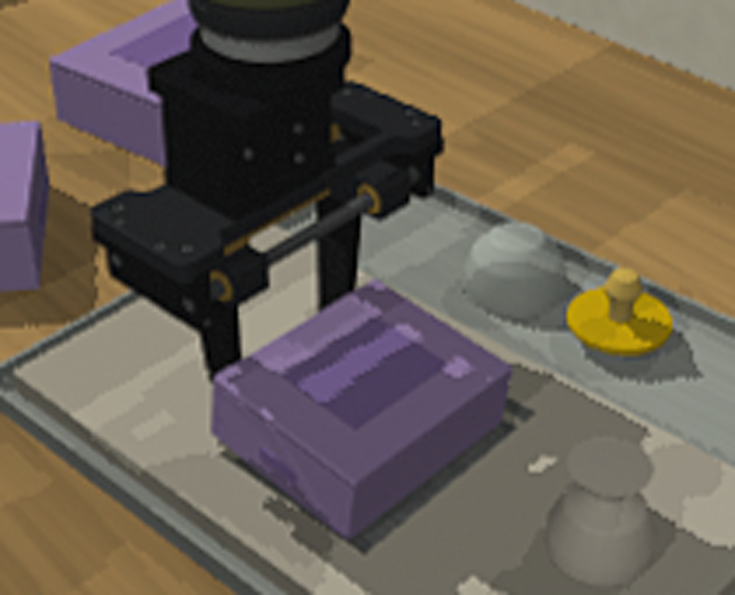

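View pics/top9c.png

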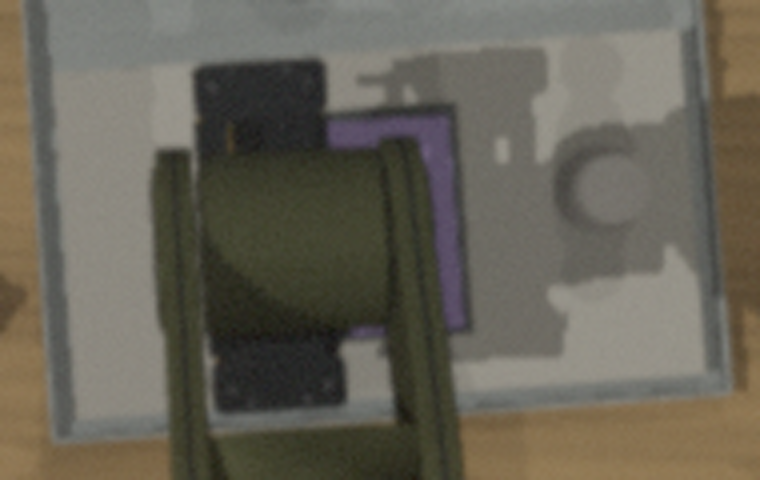

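The leading edge is down in the pocket, about 5 mm from the far wall. I'll push the last few millimetres gently.

```bash
python3 -m crank '[[[0,-2,0,0,0.8],[0,-4,0,0,0.8],[0.5,-6,0,0,0.8],[0.5,-8,0,0,0.8],[0.5,-8,0,0,0.8]]]'; python3 m.py 10
```

```text
clock: 14.53
position: [0.4888, 0.0886, 0.0312]
orientation: [-0.522, 0.523, -0.478, 0.474]
force: [-0.3, 1.0, -0.6]
opening: 0.076
```

View pics/side10c.png

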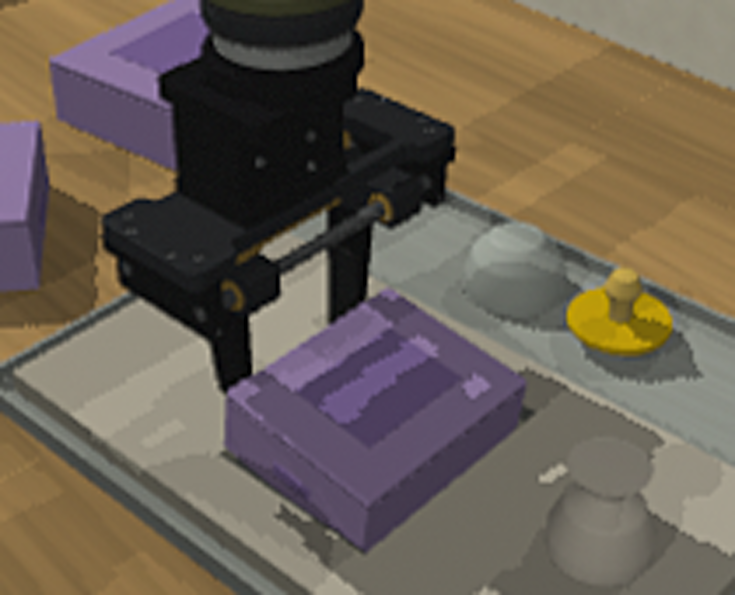

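```bash
python3 -m crank '[[[0,-1.5,0,0,0.8],[0,-3,0,0,0.8],[0,-4,0,0,0.8],[0,-4,0,0,0.8]]]'; python3 m.py 11
```

```text
clock: 14.97
position: [0.4886, 0.0849, 0.0312]
orientation: [-0.523, 0.523, -0.479, 0.474]
force: [-0.7, 3.3, -0.6]
opening: 0.0764
```

View pics/side11c.png

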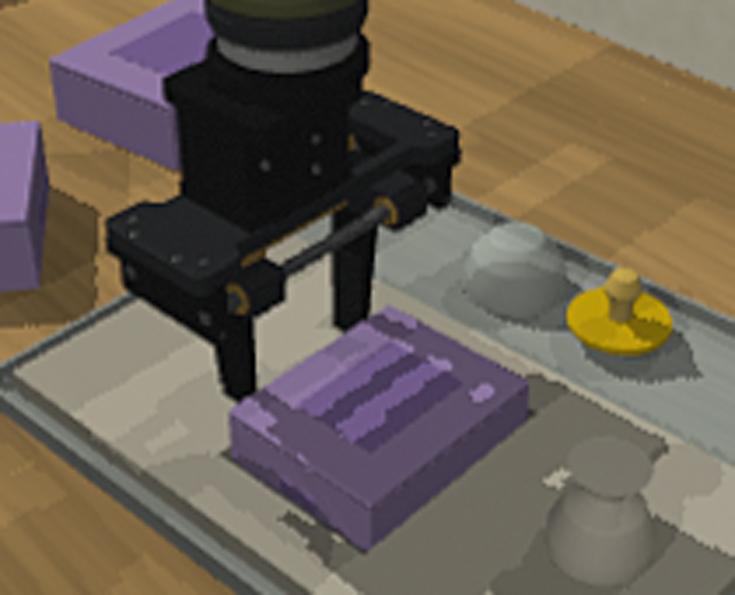

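The case dropped in. I'll back off, raise the arm out of the way and check.

```bash
python3 -m crank '[[[-1,10,0,0,0.8],[-2,25,10,0,0.8],[-2,40,40,0,0.6],[-2,75,75,0,0.3],[-2,110,110,0,0],[-2,145,120,0,0],[-2,150,120,0,0],[-2,150,120,0,0]]]'; python3 m.py 12
```

```text
clock: 15.73
position: [0.4876, 0.2378, 0.1536]
orientation: [0.525, -0.523, 0.477, -0.474]
force: [0.1, -0.2, -0.6]
opening: 0.0415
```

View pics/side12c.png

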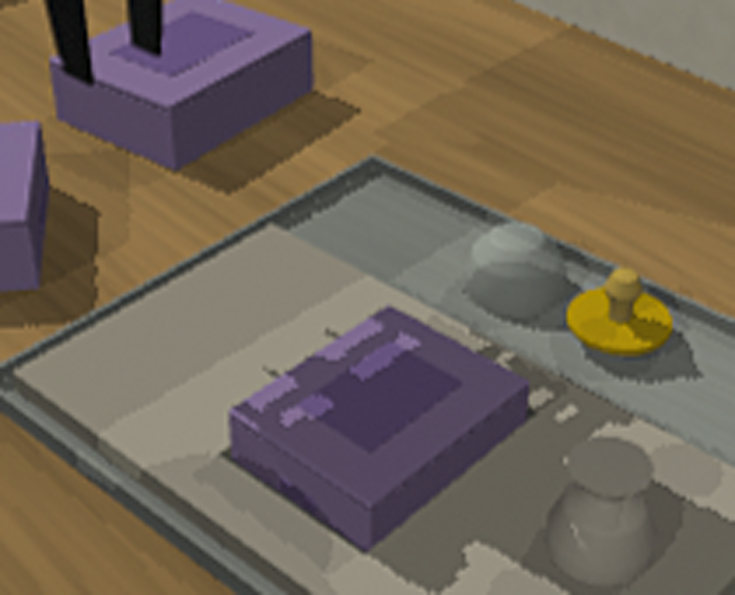

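View pics/top12c.png

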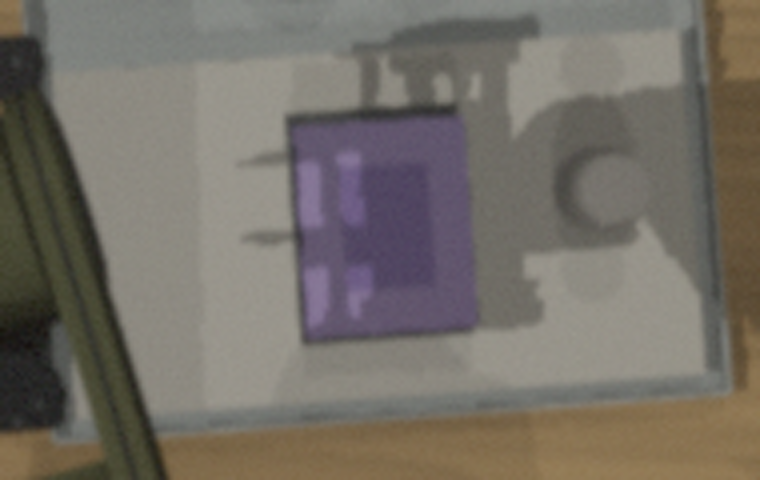

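```bash
python3 - <<'E'
from h import *
T=cam('top');S=cam('side');a=.0924
for X in (-.007,-.002,.002):
  for z in(.046,.052):
    o=[];o2=[]
    for l in [(-.06,.048),(-.06,-.048),(.06,-.048),(.06,.048)]:
        x,y=l[0]+X,l[1]
        P=[.4971+x*np.cos(a)-y*np.sin(a),.0286+x*np.sin(a)+y*np.cos(a),z]
        o.append(((pj(T,P)[0]-[240,170])*4).round());o2.append(((pj(S,P)[0]-[190,150])*3.5).round())
    print(X,z,np.array(o).tolist(),np.array(o2).tolist())
E
python3 c.py .046 '[[305,343],[478,329],[463,116],[289,121]]' '[[231,408],[369,504],[529,383],[391,307]]'
```

```text
-0.007 0.046 [[305.0, 346.0], [475.0, 335.0], [460.0, 123.0], [291.0, 134.0]] [[214.0, 409.0], [356.0, 505.0], [517.0, 380.0], [376.0, 302.0]]
-0.007 0.052 [[305.0, 347.0], [476.0, 336.0], [462.0, 123.0], [291.0, 133.0]] [[213.0, 400.0], [356.0, 495.0], [518.0, 370.0], [376.0, 294.0]]
-0.002 0.046 [[304.0, 338.0], [474.0, 327.0], [460.0, 114.0], [290.0, 125.0]] [[221.0, 404.0], [363.0, 499.0], [523.0, 375.0], [382.0, 298.0]]
-0.002 0.052 [[305.0, 338.0], [475.0, 327.0], [461.0, 114.0], [291.0, 124.0]] [[220.0, 395.0], [363.0, 490.0], [524.0, 366.0], [382.0, 290.0]]
0.002 0.046 [[304.0, 330.0], [473.0, 319.0], [459.0, 107.0], [290.0, 118.0]] [[227.0, 400.0], [369.0, 495.0], [527.0, 371.0], [387.0, 295.0]]
0.002 0.052 [[304.0, 331.0], [475.0, 320.0], [461.0, 107.0], [290.0, 117.0]] [[226.0, 391.0], [369.0, 485.0], [528.0, 362.0], [387.0, 286.0]]
top [0.4949 0.0282 0.0929] maxres 1.46 rel mm -2.2 -0.2 0.001
side [0.4951 0.0237 0.0775] maxres 0.99 rel mm -2.4 -4.7 -0.015
pocket side [0.4963 0.026  0.1091] 4.9471863674998815
```

The camera puts the case at −2.2 mm in x, −0.2 mm in y and 0.001 rad, which fits it being home against the −x wall. I'll check by touch: the lid's top should be at z = 0.046.

```bash
python3 -m crank '[[[-5,-40,0,0,0],[-10,-80,0,0,0],[-15,-120,0,0,0],[-20,-160,0,0,0],[-25,-195,0,0,0],[-25,-212,-10,0,0],[-25,-212,-40,0,0],[-25,-212,-70,0,0],[-25,-212,-92,0,0],[-25,-212,-95,0,0],[-25,-212,-95,0,0]]]'
```

```text
clock: 16.75
position: [0.4581, 0.0218, 0.0523]
orientation: [-0.52, 0.525, -0.48, 0.472]
force: [-0.1, -0.5, 0.1]
opening: 0.0003
```

```bash
python3 -m crank '[[[0,0,-2,0,0],[0,0,-4,0,0],[0,0,-5.5,0,0],[0,0,-5.5,0,0]]]'; python3 -m crank '[[[0,0,-1,0,0],[0,0,-2,0,0],[0,0,-2,0,0]]]'
```

```text
clock: 17.08
position: [0.4587, 0.0218, 0.0476]
orientation: [-0.52, 0.525, -0.48, 0.473]
force: [-0.7, -0.2, 0.5]
opening: 0.0005
clock: 17.33
position: [0.4594, 0.0218, 0.0463]
orientation: [-0.521, 0.525, -0.479, 0.473]
force: [-0.4, -0.4, 1.5]
opening: 0.0005
```

Contact is just starting at z ≈ 0.046. I'll press a little, then do the same at the +x end.

```bash
python3 -m crank '[[[0,0,-2,0,0],[0,0,-3,0,0],[0,0,-3,0,0]]]'; python3 -m crank '[[[0,0,3,0,0],[0,0,15,0,0],[30,4,20,0,0],[60,6,20,0,0],[72,7,20,0,0],[72,7,8,0,0],[72,7,3,0,0],[72,7,0,0,0],[72,7,0,0,0]]]';  python3 -m crank '[[[0,0,-1.5,0,0],[0,0,-3,0,0],[0,0,-3,0,0]]]'
```

```text
clock: 17.58
position: [0.4595, 0.0218, 0.0459]
orientation: [-0.52, 0.525, -0.48, 0.472]
force: [-9.4, 0.9, 18.0]
opening: 0.0004
clock: 18.33
position: [0.5303, 0.0289, 0.0462]
orientation: [-0.52, 0.526, -0.48, 0.472]
force: [-2.0, -0.0, 8.9]
opening: 0.0007
clock: 18.58
position: [0.5303, 0.0289, 0.0461]
orientation: [-0.52, 0.526, -0.48, 0.472]
force: [-6.6, 0.2, 18.6]
opening: 0.0003
```

Both ends are solid at z = 0.046, so the case is flat and fully home. I'll retreat for a last look.

```bash
python3 -m crank '[[[0,0,6,0,0],[0,0,40,0,0.2],[0,0,80,0,0.3],[-5,40,110,0,0.3],[-10,80,120,0,0.3],[-10,120,120,0,0.3],[-10,160,120,0,0.3],[-10,200,120,0,0.3],[-10,240,120,0,0.3],[-10,260,120,0,0.3],[-10,260,120,0,0.3],[-10,260,120,0,0.3]]]'; python3 m.py 13; python3 - <<'E'
from rig import robot
for n in('top',):
    robot.camera(n)
    for t in ['egg_cup','pacifier','cover']: print(t,[([round(v) for v in d['rect']],round(d['p'],2)) for d in robot.look_for(n,t)][:2])
E
```

```text
clock: 19.58
position: [0.5186, 0.289, 0.1644]
orientation: [-0.52, 0.527, -0.48, 0.471]
force: [-0.4, 0.7, 1.3]
opening: 0.0285
egg_cup [([379, 208, 402, 226], 0.57)]
pacifier [([333, 142, 357, 165], 0.65)]
cover []
```

View pics/side13c.png

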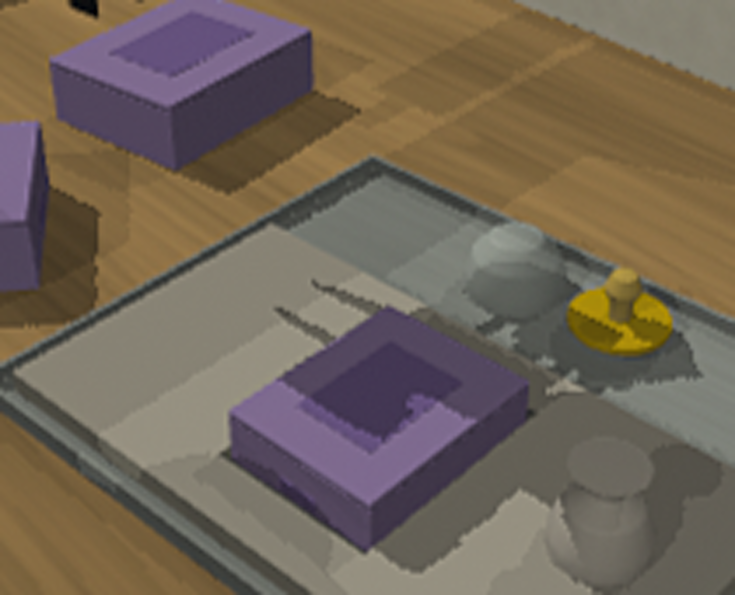

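View pics/top13c.png

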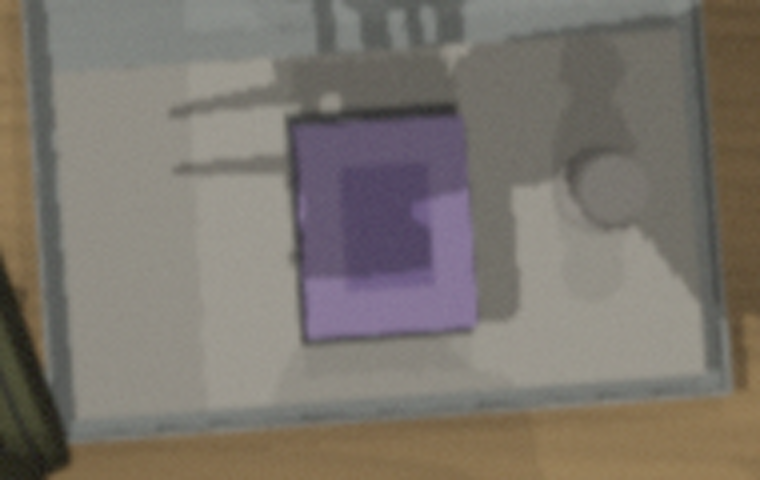

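The case sits flat and square in the pocket with its lid shut. The egg cup, pacifier and cover are at their original pixels in the side view, and the gripper is clear.

```bash
python3 -c "
from rig import robot; print(robot.job_done())"
```

```text
the job is handed in; nothing more can be done
None
```

I closed the case's lid, slid the case into the grey-lined pocket without picking it up, and handed the job in at about 20 s.

**How:** I swept the lid over and pressed it shut with closed fingers. Pushes from the -x and then the +x end squared and centred the case. An open-finger push from the +y side then slid it along until it dropped in.

**Checks that passed:**
- **Seating:** pressing gently near each end met firm contact at z = 0.046 m, the height expected for a shut case fully home.
- **Position (top camera):** before the final presses, the case measured -2.2 mm in x, -0.2 mm in y and 0.001 rad from the pocket. That fits it resting against the -x wall. I did not re-measure afterwards, but the last pictures look the same.
- **Other items:** the egg cup, pacifier and cover look unmoved, and the gripper is clear and touching nothing.

**Checks that disagreed:**
- **Side camera:** it put the case at -4.7 mm in y and -0.015 rad. My side-view fit of the pocket was itself off by up to 5 pixels, so I relied on the top view and the contact heights.
- **Cover detection:** the network missed the clear cover in the last top picture, so I checked it by eye in the side view.

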